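Set out the inking station in a print workshop

ROBOT

A 6-joint arm with a two-finger parallel gripper is mounted at the origin on the work surface. World frame = base frame: x ahead of the robot, y to its left, z up, the work surface at z = 0. Lengths are in m, angles in rad, forces in N, time in s.
With the tool pointing down it reaches from about 0.25 to 0.775 m from the base axis. Payload 4 kg.
Tool frame: the origin (TCP) lies at the very end of the fingers, on their centre line; the grasp point (between the pads) lies 19 mm behind it; z points along the fingers, y is the line along which they close (so a half turn about z gives the same grasp; the last joint's range is limited). The gripper opens to 94 mm and grips with 3 to 60 N. Pads are 16 mm wide; open, the fingers measure 119 mm over their backs; the gripper's body (75 mm by 177 mm) begins 78 mm behind the grasp point.
Start: joints at [-1.246, 0.087, 1.371, -0, 1.684, -0.103], TCP at [0.228, -0.5, 0.206] pointing down, gripper open.
Joint ranges: [-3.1, 3.1], [-0.76, 2.03], [0.27, 2.55], [-1.08, 4.22], [0.17, 2.65], [-2.57, 2.57]. Speed limits (rad/s): [2.79, 2.79, 3.14, 3.14, 3.14, 3.14].

INTERFACE

Orientations are given as [roll, pitch, yaw] about the fixed x, y, z axes, in that order (R = Rz(yaw) Ry(pitch) Rx(roll)).
In Python, from bench import robot gives the robot as it stands.
- The arm moves only by the tool carry_out, never from a script. Its argument "steps" is a list of rows, each a list of 3 entries, a list of its own where there are three numbers: the shift along the tool's x, y, z in m, then the turn about the tool's z in units of 10 degrees (1.0 is 10 degrees), then the closure, from -1 (fully open) to 1 (shut). In form: [[[tx, ty, tz], roll, jaw], ...]. A call has 1 to 10 rows; each row is the pose to reach, as a shift and turn from the pose commanded when the call began, along the tool's axes at that moment; what a row does not reach only later rows make up. A row lasts 1/8 s, in which the tool goes at most 62.5 mm and 10.7 degrees, less where a joint would pass 70% of its speed; a pose out of reach is approached as far as the arm can. A call with a gripper value outside its range is refused whole. The fingers move at their own pace and stop on an object; the grip force is fixed at half the most. Time passes only in rows, so rows that repeat a pose let the fingers close. It gives the time, the measured TCP pose, the force, the opening and the grip force at its end, in the units of the state.
- robot.get_obs(): the state, without advancing time (a new reading comes with each control period).
- robot.snapshot(name): name is "scene" or "top" or "wrist"; returns a dict with "image" (384x512x3 uint8, red, green, blue), "z_map" (384x512 float32, m along the optical axis (not along the pixel's ray), 0 where there is no reading), "mtx" (3x3 intrinsics, pixels), "R" (3x3) and "t" (3): a world point X has camera coordinates R X + t. Camera axes: x right, y down, z forward; pixel columns grow to the right and rows downward; lengths in m; the calibration is good to about 2 mm. The wrist camera is an equidistant fisheye: a pixel r from the principal point sees the ray r / f radians off the axis. A picture is of the moment at which its call begins.
- robot.close_job(): hands the job in; it is judged then, once.
The state is a dict: "time": time; "joint_positions": joint angles; "qvel": joint speeds; "joint_torque": joint torques, N m; "tool_pos": TCP position; "ee_rot": TCP orientation; "wrist_force": force on the tool from outside, world axes, zero at the start; "wrist_torque": the same for the moment, N m; "width": finger opening in m; "finger_force": force on a finger pad.
Only numpy, scipy, OpenCV 4.12 (cv2) and the standard library are available. Lean on these libraries where they do the work, as an engineer would, in place of code of your own. Each camera call takes 0.05 s, during which the arm holds its last target. There are 200 camera calls.

TASK

Set out the inking station, as seen from the robot: lay the brayer (hand roller) level on the glass slab, the whole tool centred on it and squared to it, handle towards the robot; stand the large ink tin behind the slab, centred on its far edge with a gap of 2 cm, and stack the small ink tin centrally on top of the large one. Lay the ink knife flat on the table midway between the slab and the lino block, parallel to the side of the slab and centred along that side, blade pointing away from the robot. Keep the tins upright throughout, and leave the bottle, the lead weight and the tape roll where they stand.

Things in the scene. Friction and masses are not known exactly. Their poses are not given: they have to be found in the camera images.
- slab: Inking slab, pale greenish glass with a thin dark rim, 170 (x) x 150 (y) x 8 mm thick, fixed, lying flat left or right of the middle. Origin: centre of its underside (table height). x points away from the robot (within 0.12 rad), y left: far edge at x = +85 mm, sides at y = +-75 mm.
- lino: Lino block: dark green carved linoleum on a plywood mount, 130 (x) x 100 (y) x 22 mm high, fixed on the table beside the slab, on the other side of the middle. Origin: centre of its underside; x roughly away from the robot (turned up to 0.12 rad), sides at y = +-50 mm. The gap between its side and the slab's is about 105 to 165 mm.
- large_tin: Large ink tin, loose: closed round flat steel tin with a paper band, 62 mm diameter, 30 mm high, flat lid, about 0.25 kg. Origin: centre of its underside, z up. Starts upright on the table at one of four places, two at each side.
- small_tin: Small ink tin, loose: the same kind, 44 mm diameter, 26 mm high, about 0.11 kg. Origin: centre of its underside, z up. Starts upright on the table at one of the four places.
- brayer: Brayer, loose, 0.25 kg, 146 mm long: black roller (36 dia x 70 mm, does not turn) in a steel fork 86 mm wide, wooden handle. Rests level on roller and a foot under the handle. Origin: mid-length, on the underside; x from handle to roller (axis at x = +53 mm). Handle x -75 to +4 mm, 22 mm wide, 9 to 31 mm up; grip at x = -15 mm. Starts at a side of the table, x within 0.35 rad of world +y.
- knife: Ink knife, loose, 0.09 kg, 170 mm long: dark wooden handle, flat steel blade. Origin: mid-length, on the underside; x from handle to blade. Handle x -85 to +5 mm, 20 mm wide, 16 mm high, on the table; blade x +5 to +85 mm, 24 mm wide, 2 mm thick, 6 mm above the table. Grip the handle at x = -25 mm, near its balance. Starts at a side of the table, x within 0.35 rad of world +y.
- bottle: Bystander, loose: clear plastic solvent bottle, 60 mm diameter, 170 mm high, standing beyond the gap between slab and block, farther from the robot than either. Origin: centre of its underside. Leave it.
- weight: Bystander, loose: dark lead-grey cylinder 34 mm diameter, 40 mm high, standing close behind the lino block (far side). Origin: centre of its underside. Leave it.
- tape: Bystander, loose: brown tape roll lying flat, 76 mm outside and 52 mm inside diameter, 24 mm high, close in front of the lino block (robot side). Origin: centre of its underside. Leave it.
There are look-alikes about, which are no part of the job. What is shaped like the large_tin but turquoise is not meant.

How it is judged:
At the end, for the whole second after the job is handed in: Large tin 5-35 mm behind slab, within 15 mm of its centre line; small tin on it within 9 mm. Brayer on slab centre within 15 mm in x and y. Knife 40 mm clear of slab and block, within 30 mm of mid-slab. Both within 0.2 rad of slab x, pointing away. All flat, at rest; bystanders within 15 mm (x of large_tin in the frame of slab between 0.121 and 0.151 m and y of large_tin in the frame of slab between -0.015 and 0.015 m and height (world z) of each of large_tin, knife below 0.005 m and angle between each of large_tin, small_tin's own z axis and vertical below 0.08 rad and horizontal distance between small_tin and large_tin below 0.009 m and z of small_tin in the frame of large_tin between 0.026 and 0.034 m and x of brayer in the frame of slab between -0.015 and 0.015 m and y of brayer in the frame of slab between -0.015 and 0.015 m and z of brayer in the frame of slab between 0.004 and 0.012 m and angle between each of brayer, knife's own z axis and vertical below 0.1 rad and angle between the x axis of each of brayer, knife and the x axis of slab, either way round below 0.2 rad and x of large_tin in the frame of brayer above 0.05 m and x of knife in the frame of slab between -0.03 and 0.03 m and x of large_tin in the frame of knife above 0.03 m and ((y of knife in the frame of slab below -0.115 m and y of knife in the frame of lino above 0.09 m) or (y of knife in the frame of slab above 0.115 m and y of knife in the frame of lino below -0.09 m)) and linear speed of each of large_tin, small_tin, brayer, knife below 0.02 m/s and angular speed of each of large_tin, small_tin, brayer, knife below 0.2 rad/s and distance of each of bottle, weight, tape from where it was at the start of the episode below 0.015 m); the robot touches nothing.
It fails at once if an ink tin is tipped (over 0.5 rad) (angle between any of large_tin, small_tin's own z axis and vertical above 0.5 rad).
It fails at once if the bottle, the lead weight or the tape roll is moved by more than 25 mm (distance of any of bottle, weight, tape from where it was at the start of the episode above 0.025 m).
It also fails if it takes over 120 s, if anything falls off the work surface, if the arm or the gripper's body presses on something with over 40 N, if the wrist force passes 120 N, or if a joint passes its speed limit or range.

## Working session

There is one attempt and no reset: what is moved stays moved. The work goes in short steps, Python scripts to look and compute and a tool call to move; the robot and the scene stay as the last step left them, time stands still between calls to the robot, and variables do not carry over. Pictures are saved under pics/ and viewed, at most 14 in all, crops included, and the job is handed in when it is done.

Besides the shell and the picture viewer there is one more tool, called by a JSON object that holds its "op" and its "data", one argument or row to a line. carry_out: Moves the arm, as the interface text tells. Its arguments: {"type":"object","properties":{"steps":{"type":"array","items":{"type":"array"}}},"required":["steps"]}

```bash
mkdir -p pics; cat > h.py <<'E'
import numpy as np, cv2
from bench import robot
def cloud(s):
    h,w=s["z_map"].shape; v,u=np.mgrid[:h,:w]; K=s["mtx"]; z=s["z_map"]
    c=np.stack([(u-K[0,2])/K[0,0]*z,(v-K[1,2])/K[1,1]*z,z],-1)
    P=(c-s["t"])@s["R"]; P[z<=0]=np.nan
    return P
E
python3 - <<'E'
from h import *
print(robot.get_obs())
for n in ("top","scene"):
    s=robot.snapshot(n); np.savez(n+"0.npz",**s)
    cv2.imwrite(f"pics/{n}0.png",cv2.resize(s["image"][:,:,::-1],(800,600),interpolation=cv2.INTER_CUBIC))
    print(n,s["mtx"],s["R"],s["t"])
E
```

```text
{'time': 0.0, 'joint_positions': array([-1.24607993e+00,  8.79116937e-02,  1.37225510e+00, -1.81597473e-05,
        1.68359278e+00, -1.03079405e-01]), 'qvel': array([ 5.64719199e-05, -6.04610955e-04,  9.24305518e-04,  2.31110454e-04,
        7.61579994e-04, -1.20837812e-03]), 'joint_torque': array([-1.26772062e-03, -3.40186429e+01, -3.02429581e+01,  7.17540015e-02,
        3.30685882e-02, -1.86021894e-04]), 'tool_pos': array([ 0.22799919, -0.49990772,  0.20432742]), 'ee_rot': array([-3.13943538e+00, -2.05016138e-04,  4.27793556e-01]), 'wrist_force': array([-1.05217458, -0.13150373,  0.08018963]), 'wrist_torque': array([-0.05702395,  0.00108695,  0.04858394]), 'finger_force': 0.0, 'width': 0.09409486423687966}
top [[388.22395368   0.         259.51661384]
 [  0.         388.22395368 186.87124018]
 [  0.           0.           1.        ]] [[ 0.00670106 -0.99942402  0.03326743]
 [-0.99559975 -0.00977761 -0.09319627]
 [ 0.09346786 -0.03249653 -0.99509182]] [-0.01786903  0.52808291  0.98362301]
scene [[376.9357982    0.         248.32776765]
 [  0.         376.9357982  184.74346797]
 [  0.           0.           1.        ]] [[-0.83239881  0.55401776  0.01328704]
 [ 0.31571537  0.49378718 -0.81024566]
 [-0.45545145 -0.6702526  -0.58593978]] [ 0.4645635  -0.1481828   1.20911461]
```

View pics/top0.png

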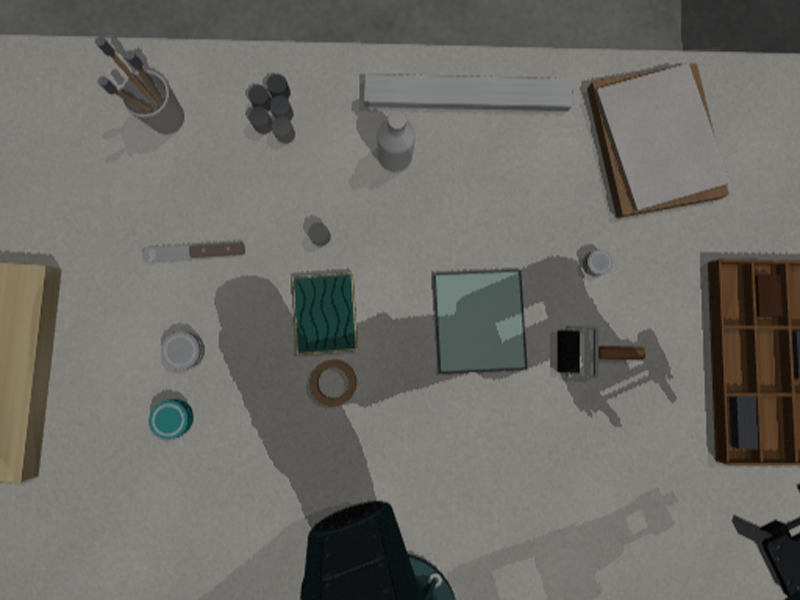

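View pics/scene0.png

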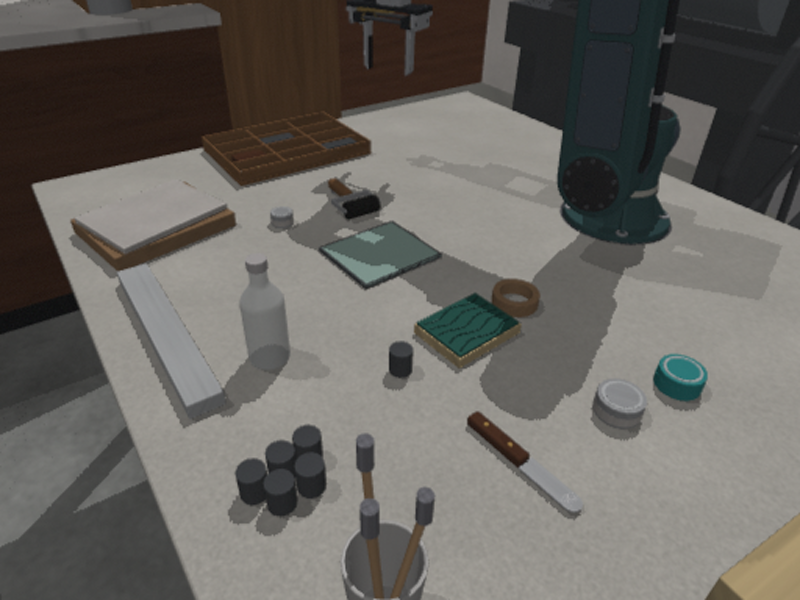

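Top picture (800x600):
- **Slab:** (480,321).
- **Lino block:** (325,312).
- **Large tin candidates:** grey (182,351) and turquoise (171,420). The grey one is meant, since turquoise is excluded.
- **Small tin:** (598,262).
- **Brayer:** roller (575,351), handle end (645,352).
- **Knife:** handle (217,249), blade tip (148,254).
- **Bystanders:** bottle (396,140), weight (318,232), tape (333,382).

Next I'll measure these and confirm the tin in an enlarged crop.

```bash
cat > m.py <<'E'
from h import *
s=dict(np.load("top0.npz")); P=cloud(s); Z=P[...,2]; im=s["image"]; hsv=cv2.cvtColor(im,cv2.COLOR_RGB2HSV)
k=512/800
def reg(name,x0,y0,x1,y1,zl,zh,extra=None):
    m=np.zeros(Z.shape,bool); m[int(y0*k):int(y1*k),int(x0*k):int(x1*k)]=1
    m&=(Z>zl)&(Z<zh)
    if extra is not None: m&=extra
    n,l,st,_=cv2.connectedComponentsWithStats(m.astype(np.uint8)); i=1+np.argmax(st[1:,4])
    Q=P[l==i]; r=cv2.minAreaRect(Q[:,:2].astype(np.float32)*1000)
    (c,rad)=cv2.minEnclosingCircle(Q[:,:2].astype(np.float32)*1000)
    print(name,len(Q),"mean",Q.mean(0).round(4),"zmed",np.median(Q[:,2]).round(4),"rect",np.round(r[0],1),np.round(r[1],1),round(r[2],1),"circ",np.round(c,1),round(rad,1))
    return Q
reg("slab",420,258,540,385,.003,.02)
reg("lino",285,262,365,362,.014,.035)
reg("large",150,320,215,380,.02,.05)
reg("turq",140,390,205,450,.02,.05)
reg("small",575,240,620,285,.017,.05)
reg("brayer",545,315,655,390,.008,.06)
reg("handle",598,340,655,365,.015,.06,(hsv[...,1]>90))
reg("knife",130,235,255,270,.004,.03)
reg("kh",188,235,255,270,.008,.03)
reg("kb",130,235,188,270,.003,.02)
reg("bottle",360,100,430,175,.02,.2)
reg("weight",300,215,335,248,.025,.06)
reg("tape",300,350,365,410,.015,.04)
E
python3 m.py
python3 -c "
import cv2
i=cv2.imread('pics/top0.png'); cv2.imwrite('pics/crop1.png',cv2.resize(i[320:450,130:260],(520,520)))"
```

```text
slab 3689 mean [ 0.4826 -0.1391  0.0086] zmed 0.0085 rect [ 482.7 -140.7] [178.2 162. ] 3.2 circ [ 481.5 -139.7] 112.9
lino 1933 mean [0.4933 0.1207 0.0225] zmed 0.0227 rect [493.9 121.3] [130.1 100.4] 4.7 circ [493.9 120.6] 80.8
large 500 mean [0.4308 0.3506 0.0311] zmed 0.0314 rect [431.1 351.9] [61.9 58.2] 89.5 circ [430.6 351.9] 31.3
turq 517 mean [0.3208 0.3646 0.0309] zmed 0.0312 rect [320.1 366. ] [59.8 61.7] 0.9 circ [321.  365.9] 31.4
small 229 mean [ 0.5832 -0.3387  0.0262] zmed 0.0265 rect [ 583.6 -339.7] [42.8 41.8] 40.1 circ [ 583.7 -339.3] 22.2
brayer 801 mean [ 0.433  -0.3178  0.0298] zmed 0.03 rect [ 433.1 -338.9] [ 85.5 144.4] 0.2 circ [ 432.3 -336.3] 75.0
handle 221 mean [ 0.4306 -0.3713  0.0302] zmed 0.0305 rect [ 430.7 -372.7] [18.2 76.2] 0.3 circ [ 429.8 -372.6] 38.3
knife 562 mean [0.5954 0.3443 0.0127] zmed 0.0121 rect [595.9 343.7] [ 32.3 169.6] 1.9 circ [594.4 343.7] 84.9
kh 285 mean [0.5982 0.305  0.0161] zmed 0.0166 rect [599.9 306.2] [23.9 94.1] 5.5 circ [597.2 306.3] 47.6
kb 278 mean [0.5926 0.392  0.009 ] zmed 0.0092 rect [594.5 398.4] [36.2 89.2] 3.7 circ [590.9 398.1] 44.8
bottle 705 mean [0.756  0.0067 0.111 ] zmed 0.1148 rect [764.2   6.7] [59.3 51.6] 84.4 circ [767.4   6.5] 29.7
weight 145 mean [0.6243 0.1317 0.04  ] zmed 0.0406 rect [625.  132.1] [31.7 32.7] 47.7 circ [625.4 132.3] 16.8
tape 379 mean [0.3797 0.1053 0.0246] zmed 0.0248 rect [380.  105.1] [72.4 73.5] 45.1 circ [379.8 105.3] 37.6
```

View pics/crop1.png

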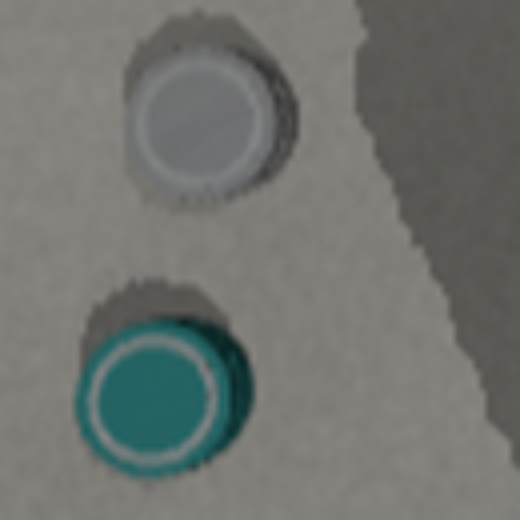

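The crop shows the grey tin at (200,122), 62 mm in diameter and 31 mm high, so that's the large ink tin. The turquoise one at (152,400) is the look-alike. All sizes check against the description. I'll fit the slab edges and work out the first move, which is above the brayer.

```bash
cat >> h.py <<'E'
def to(x,y,z,yawdeg):
    o=robot.get_obs(); p=o["tool_pos"]; r=o["ee_rot"]; a=r[2]
    R=np.array([[np.cos(a),np.sin(a),0],[np.sin(a),-np.cos(a),0],[0,0,-1]])
    d=R.T@(np.array([x,y,z])-p); t=-((yawdeg-np.degrees(a)+180)%360-180)/10
    print("t=%.1f tcp"%o["time"],p.round(4),"yaw %.1f w %.4f"%(np.degrees(a),o["width"]),"-> shift",d.round(4),"turn %.2f"%t)
E
python3 - <<'E'
from h import *
s=dict(np.load("top0.npz")); P=cloud(s); im=s["image"].astype(int)
def fit(m,off,Zc,lx,ly):
    # polygon of colour mask -> rays onto plane z=Zc
    cs,_=cv2.findContours(m.astype(np.uint8),cv2.RETR_EXTERNAL,cv2.CHAIN_APPROX_NONE)
    c=max(cs,key=cv2.contourArea); full=np.zeros(m.shape,np.uint8); cv2.drawContours(full,[c],-1,1,-1)
    v,u=np.nonzero(full); v=v+off[1];u=u+off[0]; K=s["mtx"]
    d=np.stack([(u-K[0,2])/K[0,0],(v-K[1,2])/K[1,1],np.ones(len(u))],-1)@s["R"]; C=-s["R"].T@s["t"]
    Q=(C+d*((Zc-C[2])/d[:,2])[:,None])[:,:2]
    r=cv2.minAreaRect((Q*1000).astype(np.float32)); c=Q.mean(0); M=np.cov((Q-c).T); w,V=np.linalg.eigh(M); e=V[:,1]
    print(c.round(4),"sizes",np.sqrt(12*w[::-1]).round(4),"yaw",np.degrees(np.arctan2(e[1]*np.sign(e[0]),abs(e[0]))).round(2),r)
Z=P[...,2]
x0,y0=268,160; sub=im[y0:252,x0:350]
g=(sub[...,1]-sub[...,0]>8)|(sub.sum(-1)<165)
g=(sub[...,1]-sub[...,0]>6)
fit(g,(x0,y0),.008,.17,.15)
x0,y0=182,168; sub=P[y0:230,x0:234,2]>.012
fit(sub,(x0,y0),.022,.13,.1)
to(.4315,-.353,.12,90)
E
```

```text
[ 0.4822 -0.1394] sizes [0.1642 0.1428] yaw 3.72 ((482.6998291015625, -139.5009765625), (164.60328674316406, 142.7723846435547), 3.1999378204345703)
[0.4933 0.1207] sizes [0.1296 0.1   ] yaw 4.41 ((493.65374755859375, 120.62091064453125), (129.4615478515625, 99.75800323486328), 4.7013936042785645)
t=0.1 tcp [ 0.228  -0.5     0.2045] yaw 24.5 w 0.0939 -> shift [ 0.2461 -0.0493  0.0845] turn -6.55
```

Slab is at (0.482,-0.139) with yaw 3.4°, and the glass without its rim measures 164x143 mm, which is plausible. Lino is at (0.4935,0.1207) with yaw 4.6°.

{"op": "carry_out", "data": {
  "steps": [
    [[0.246, -0.049, 0.05], -6.55, -1],
    [[0.246, -0.049, 0.05], -6.55, -1],
    [[0.246, -0.049, 0.05], -6.55, -1],
    [[0.246, -0.049, 0.05], -6.55, -1],
    [[0.246, -0.049, 0.084], -6.55, -1],
    [[0.246, -0.049, 0.084], -6.55, -1],
    [[0.246, -0.049, 0.084], -6.55, -1],
    [[0.246, -0.049, 0.084], -6.55, -1]
  ]
}}

```text
time: 1.1
tool_pos: [0.4317, -0.3541, 0.1218]
ee_rot: [3.141, 0.001, 1.568]
wrist_force: [0.0, 0.4, -0.0]
width: 0.0936
finger_force: 0.0
```

```bash
cat > wr.py <<'E'
from h import *
import sys
# wrist view: fisheye cloud (z_map along axis) -> world points in a box, above z0
def wcloud():
    s=robot.snapshot("wrist"); K=s["mtx"]; z=s["z_map"]; h,w=z.shape; v,u=np.mgrid[:h,:w]
    a=(u-K[0,2])/K[0,0]; b=(v-K[1,2])/K[1,1]; th=np.hypot(a,b); g=np.where(th>1e-6,np.tan(np.minimum(th,1.4))/np.maximum(th,1e-6),1)
    c=np.stack([a*g*z,b*g*z,z],-1); P=(c-s["t"])@s["R"]; P[(z<=0)|(th>1.35)]=np.nan
    return s,P
E
python3 - <<'E'
from wr import *
s,P=wcloud(); cv2.imwrite("pics/w1.png",s["image"][:,:,::-1])
m=(P[...,2]>.012)&(P[...,2]<.045)&(abs(P[...,0]-.432)<.06)&(P[...,1]<-.24)&(P[...,1]>-.43)
Q=P[m]; print(m.sum(), cv2.minAreaRect((Q[:,:2]*1000).astype(np.float32)))
H=Q[(Q[:,1]<-.345)&(Q[:,1]>-.405)]; print("handle",H.mean(0),np.ptp(H,axis=0),np.polyfit(H[:,1],H[:,0],1))
to(.4315,-.353,.004,90)
E
```

```text
5876 ((431.4794616699219, -341.3431701660156), (144.5467071533203, 86.63583374023438), 88.73543548583984)
handle [ 0.43086643 -0.37396892  0.0303067 ] [0.02266698 0.05986827 0.00990793] [0.01700264 0.43722489]
t=1.1 tcp [ 0.4317 -0.3543  0.122 ] yaw 89.9 w 0.0941 -> shift [ 0.0013 -0.0002  0.118 ] turn -0.01
```

View pics/w1.png

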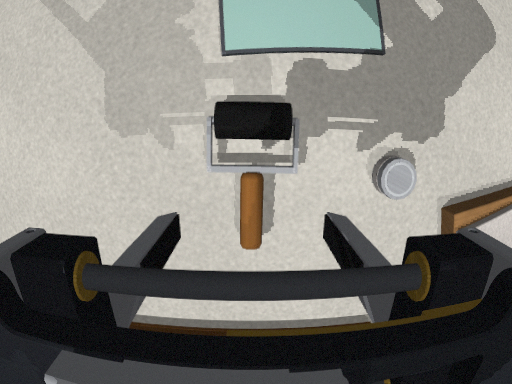

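The wrist view shows the brayer's handle (252,210) and roller (253,120) with the fingers straddling it. Its origin is near (0.4315,-0.340) and its yaw about 89°, so I go straight down.

{"op": "carry_out", "data": {
  "steps": [
    [[0, 0, 0.06], 0, -1],
    [[0, 0, 0.1], 0, -1],
    [[0, 0, 0.117], 0, -1],
    [[0, 0, 0.117], 0, -1],
    [[0, 0, 0.117], 0, 1],
    [[0, 0, 0.117], 0, 1],
    [[0, 0, 0.117], 0, 1],
    [[0, 0, 0.117], 0, 1],
    [[0, 0, 0.117], 0, 1],
    [[0, 0, 0.117], 0, 1]
  ]
}}

```text
time: 2.4
tool_pos: [0.4317, -0.3538, 0.0045]
ee_rot: [-3.142, 0.0, 1.571]
wrist_force: [-0.0, 0.7, -0.9]
width: 0.0376
finger_force: 0.0
```

{"op": "carry_out", "data": {
  "steps": [
    [[0, 0, 0], 0, 1],
    [[0, 0, 0], 0, 1],
    [[0, 0, -0.04], 0, 1],
    [[0, 0, -0.08], 0, 1],
    [[0, 0, -0.08], 0, 1]
  ]
}}

```text
time: 3.02
tool_pos: [0.4335, -0.3557, 0.0881]
ee_rot: [3.136, 0.006, 1.571]
wrist_force: [0.8, 0.1, -2.3]
width: 0.0217
finger_force: 29.9
```

```bash
python3 - <<'E'
from wr import *
s,P=wcloud(); cv2.imwrite("pics/w2.png",s["image"][:,:,::-1])
a=np.radians(3.4); t=np.array([.4824,-.1394])-.015*np.array([np.cos(a),np.sin(a)]); print(t)
print(robot.get_obs()["wrist_force"],robot.get_obs()["finger_force"])
to(*t,.1,4.4)
E
```

```text
[ 0.4674264 -0.1402896]
[-0.14658916 -0.13260159 -2.4381466 ] 29.89757627248764
t=3.1 tcp [ 0.4322 -0.3544  0.0854] yaw 90.0 w 0.0220 -> shift [ 0.2141  0.0352 -0.0146] turn 8.56
```

View pics/w2.png

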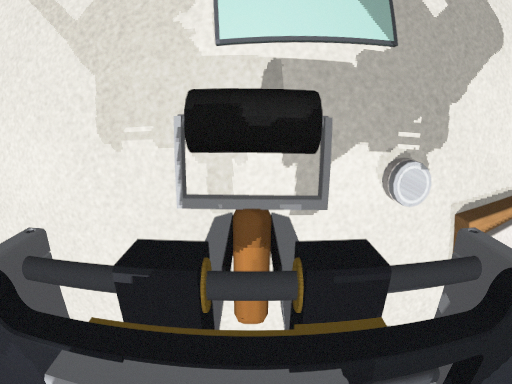

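The brayer is held square (roller centre (253,120), handle (251,265)). Carry it over the slab, then look.

{"op": "carry_out", "data": {
  "steps": [
    [[0.214, 0.035, -0.015], 8.66, 1],
    [[0.214, 0.035, -0.015], 8.66, 1],
    [[0.214, 0.035, -0.015], 8.66, 1],
    [[0.214, 0.035, -0.015], 8.66, 1],
    [[0.214, 0.035, -0.015], 8.66, 1],
    [[0.214, 0.035, -0.015], 8.66, 1],
    [[0.214, 0.035, -0.015], 8.66, 1],
    [[0.214, 0.035, -0.015], 8.66, 1],
    [[0.214, 0.035, -0.015], 8.66, 1],
    [[0.214, 0.035, -0.015], 8.66, 1]
  ]
}}

```text
time: 4.32
tool_pos: [0.465, -0.1391, 0.0967]
ee_rot: [-3.139, 0.005, 0.06]
wrist_force: [-0.1, -0.2, -1.7]
width: 0.0221
finger_force: 29.9
```

{"op": "carry_out", "data": {
  "steps": [
    [[0, 0, 0], 0, 1],
    [[0, 0, 0], 0, 1],
    [[0, 0, 0], 0, 1]
  ]
}}

```text
time: 4.7
tool_pos: [0.4666, -0.1398, 0.0993]
ee_rot: [-3.142, 0.0, 0.06]
wrist_force: [0.5, 0.5, -1.9]
width: 0.0218
finger_force: 29.9
```

```bash
python3 - <<'E'
from wr import *
s,P=wcloud(); cv2.imwrite("pics/w3.png",s["image"][:,:,::-1])
m=(P[...,2]>.085)&(P[...,2]<.16)&(P[...,0]>.503)&(P[...,0]<.58)&(abs(P[...,1]+.14)<.06)
Q=P[m]; print(m.sum(),Q.mean(0),Q[:,:].min(0),Q.max(0),cv2.minAreaRect((Q[:,:2]*1000).astype(np.float32)))
to(.4674,-.1403,.0125,3.4)
E
```

```text
9924 [ 0.53114005 -0.13699578  0.12669378] [ 0.50301653 -0.18110804  0.10975173] [ 0.55257131 -0.09346499  0.13309453] ((526.0726318359375, -137.06259155273438), (49.90571212768555, 86.69805908203125), 2.779783248901367)
t=4.8 tcp [ 0.4666 -0.1398  0.0995] yaw 3.4 w 0.0215 -> shift [0.0007 0.0005 0.087 ] turn 0.00
```

View pics/w3.png

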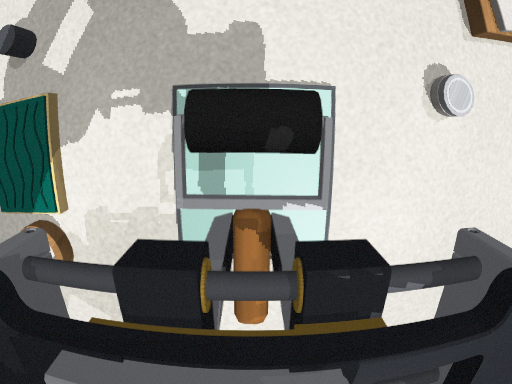

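The brayer sits over the slab, parallel to it and centred: roller (253,120), slab rim (175–333, 87). Lower, release and rise.

{"op": "carry_out", "data": {
  "steps": [
    [[0.001, 0, 0.05], 0, 1],
    [[0.001, 0, 0.075], 0, 1],
    [[0.001, 0, 0.083], 0, 1],
    [[0.001, 0, 0.087], 0, 1],
    [[0.001, 0, 0.087], 0, 1],
    [[0.001, 0, 0.087], 0, 1]
  ]
}}

```text
time: 5.5
tool_pos: [0.4686, -0.1402, 0.0138]
ee_rot: [3.14, -0.002, 0.06]
wrist_force: [-0.2, 0.1, -1.6]
width: 0.0219
finger_force: 29.9
```

{"op": "carry_out", "data": {
  "steps": [
    [[0, 0, 0], 0, 0],
    [[0, 0, 0], 0, 0],
    [[0, 0, 0], 0, 0],
    [[0, 0, -0.02], 0, 0],
    [[0, 0, -0.06], 0, 0],
    [[0, 0, -0.12], 0, 0],
    [[0, 0, -0.12], 0, 0],
    [[0, 0, -0.12], 0, -1],
    [[0, 0, -0.12], 0, -1]
  ]
}}

```text
time: 6.62
tool_pos: [0.4665, -0.1393, 0.1304]
ee_rot: [-3.14, 0.003, 0.06]
wrist_force: [-0.1, -0.6, 0.1]
width: 0.0634
finger_force: 0.0
```

```bash
python3 - <<'E'
from wr import *
s,P=wcloud()
m=(P[...,2]>.02)&(P[...,2]<.055)&(P[...,0]>.38)&(P[...,0]<.58)&(abs(P[...,1]+.14)<.06)
Q=P[m]; print(m.sum(),Q.max(0),cv2.minAreaRect((Q[:,:2]*1000).astype(np.float32)))
to(.4308,.3513,.13,90)
E
```

```text
5820 [ 0.55360731 -0.09579177  0.04615638] ((480.9873962402344, -139.62655639648438), (144.51214599609375, 85.94043731689453), 0.9546926021575928)
t=6.7 tcp [ 0.4665 -0.1393  0.1304] yaw 3.4 w 0.0675 -> shift [-6.500e-03 -4.918e-01  4.000e-04] turn -8.66
```

The brayer rests at (0.481,-0.140), good. Next the large tin; the path at z = 0.13 is clear of the low objects.

{"op": "carry_out", "data": {
  "steps": [
    [[-0.0065, -0.492, 0], 0, -1],
    [[-0.0065, -0.492, 0], 0, -1],
    [[-0.0065, -0.492, 0], 0, -1],
    [[-0.0065, -0.492, 0], 0, -1],
    [[-0.0065, -0.492, 0], 0, -1],
    [[-0.0065, -0.492, 0], 0, -1],
    [[-0.0065, -0.492, 0], 0, -1],
    [[-0.0065, -0.492, 0], 0, -1],
    [[-0.0065, -0.492, 0], 0, -1],
    [[-0.0065, -0.492, 0], 0, -1]
  ]
}}

```text
time: 7.92
tool_pos: [0.4313, 0.3502, 0.131]
ee_rot: [3.139, 0.002, 0.06]
wrist_force: [1.0, 0.9, 0.1]
width: 0.094
finger_force: 0.0
```

{"op": "carry_out", "data": {
  "steps": [
    [[0, 0, 0], 0, -1],
    [[0, 0, 0], 0, -1]
  ]
}}

```text
time: 8.18
tool_pos: [0.4323, 0.3498, 0.1325]
ee_rot: [3.141, -0.0, 0.058]
wrist_force: [0.3, 0.7, 0.2]
width: 0.0939
finger_force: 0.0
```

```bash
python3 - <<'E'
from wr import *
s,P=wcloud(); cv2.imwrite("pics/w4.png",s["image"][:,:,::-1])
m=(P[...,2]>.026)&(P[...,2]<.04)&(np.hypot(P[...,0]-.43,P[...,1]-.351)<.05)
Q=P[m]; c=cv2.minEnclosingCircle((Q[:,:2]*1000).astype(np.float32)); print(m.sum(),Q.mean(0),c)
to(c[0][0]/1000,c[0][1]/1000,.003,3.4)
E
```

```text
2980 [0.43049777 0.35080571 0.03087566] ((429.8355712890625, 350.8526611328125), 30.95903968811035)
t=8.2 tcp [0.4323 0.3499 0.1326] yaw 3.3 w 0.0942 -> shift [-0.0024 -0.0011  0.1296] turn -0.01
```

View pics/w4.png

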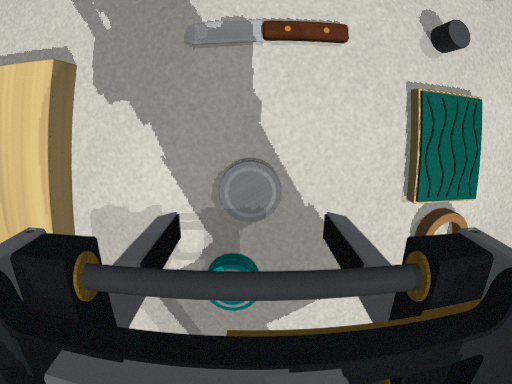

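The grey tin is at (250,190), centred between the fingers and separate from the turquoise one at (233,280). Go down and grip.

{"op": "carry_out", "data": {
  "steps": [
    [[-0.002, -0.001, 0.06], 0, -1],
    [[-0.002, -0.001, 0.11], 0, -1],
    [[-0.002, -0.001, 0.129], 0, -1],
    [[-0.002, -0.001, 0.129], 0, -1],
    [[-0.002, -0.001, 0.129], 0, 1],
    [[-0.002, -0.001, 0.129], 0, 1],
    [[-0.002, -0.001, 0.129], 0, 1],
    [[-0.002, -0.001, 0.129], 0, 1],
    [[-0.002, -0.001, 0.129], 0, 1]
  ]
}}

```text
time: 9.35
tool_pos: [0.43, 0.3517, 0.0037]
ee_rot: [3.141, -0.0, 0.06]
wrist_force: [0.4, -0.7, 1.8]
width: 0.0615
finger_force: 30.0
```

```bash
python3 - <<'E'
from h import *
o=robot.get_obs(); print(o["tool_pos"],o["width"],o["finger_force"])
a=np.radians(3.4); t=np.array([.4824,-.1394])+.136*np.array([np.cos(a),np.sin(a)]); print(t); to(*t,.13,3.4)
E
```

```text
[0.42998653 0.35169838 0.00370669] 0.061475245506275554 30.000370144844055
[ 0.61816062 -0.13133433]
t=9.3 tcp [0.43   0.3517 0.0037] yaw 3.4 w 0.0615 -> shift [ 0.1591  0.4934 -0.1263] turn 0.00
```

{"op": "carry_out", "data": {
  "steps": [
    [[0, 0, -0.06], 0, 1],
    [[0, 0, -0.11], 0, 1],
    [[0.159, 0.493, -0.12], 0, 1],
    [[0.159, 0.493, -0.12], 0, 1],
    [[0.159, 0.493, -0.12], 0, 1],
    [[0.159, 0.493, -0.12], 0, 1],
    [[0.159, 0.493, -0.12], 0, 1],
    [[0.159, 0.493, -0.12], 0, 1],
    [[0.159, 0.493, -0.12], 0, 1],
    [[0.159, 0.493, -0.12], 0, 1]
  ]
}}

```text
time: 10.6
tool_pos: [0.6113, -0.1155, 0.122]
ee_rot: [-3.14, 0.001, 0.06]
wrist_force: [1.1, 0.3, -2.7]
width: 0.0617
finger_force: 30.0
```

```bash
python3 - <<'E'
from h import *
to(.6182,-.1313,.13,3.4)
E
```

```text
t=10.6 tcp [ 0.6113 -0.1155  0.122 ] yaw 3.4 w 0.0617 -> shift [ 0.0059  0.0162 -0.008 ] turn 0.00
```

{"op": "carry_out", "data": {
  "steps": [
    [[0, 0, 0], 0, 1],
    [[0, 0, 0], 0, 1],
    [[0, 0, 0], 0, 1]
  ]
}}

```text
time: 10.98
tool_pos: [0.6108, -0.1123, 0.1227]
ee_rot: [-3.141, 0.001, 0.061]
wrist_force: [0.4, 0.2, -2.5]
width: 0.0612
finger_force: 30.0
```

```bash
python3 - <<'E'
from wr import *
s,P=wcloud(); cv2.imwrite("pics/w5.png",s["image"][:,:,::-1])
m=(P[...,2]>.12)&(P[...,2]<.17)&(np.hypot(P[...,0]-.612,P[...,1]+.12)<.05)
Q=P[m]; print(m.sum(),Q.mean(0),Q.min(0),Q.max(0))
to(.6182,-.1313,.004,3.4)
E
```

```text
9899 [ 0.61764466 -0.11222372  0.14925892] [ 0.59064682 -0.15476535  0.12032286] [ 0.64140838 -0.07031841  0.1699411 ]
t=11.0 tcp [ 0.6109 -0.1122  0.123 ] yaw 3.5 w 0.0613 -> shift [0.0061 0.0195 0.119 ] turn 0.01
```

View pics/w5.png

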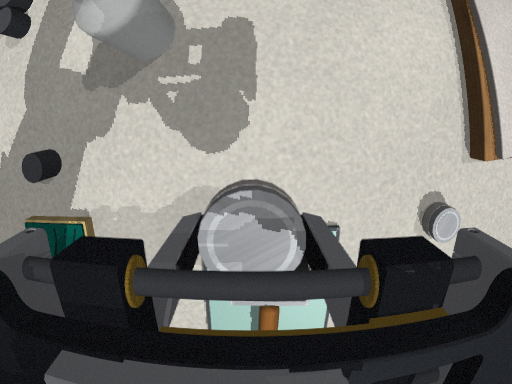

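The tin is held level and centred at (250,238), with the slab below it at (265,310). Move 19 mm across, lower and release.

{"op": "carry_out", "data": {
  "steps": [
    [[0.006, 0.0195, 0.03], 0, 1],
    [[0.006, 0.0195, 0.08], 0, 1],
    [[0.006, 0.0195, 0.108], 0, 1],
    [[0.006, 0.0195, 0.115], 0, 1],
    [[0.006, 0.0195, 0.119], 0, 1],
    [[0.006, 0.0195, 0.119], 0, 1],
    [[0.006, 0.0195, 0.119], 0, 1]
  ]
}}

```text
time: 11.9
tool_pos: [0.6196, -0.1333, 0.0059]
ee_rot: [3.14, -0.003, 0.06]
wrist_force: [0.1, -0.0, -1.8]
width: 0.0618
finger_force: 30.0
```

{"op": "carry_out", "data": {
  "steps": [
    [[0, 0, 0], 0, -1],
    [[0, 0, 0], 0, -1],
    [[0, 0, 0], 0, -1],
    [[0, 0, -0.03], 0, -1],
    [[0, 0, -0.08], 0, -1],
    [[0, 0, -0.13], 0, -1],
    [[0, 0, -0.13], 0, -1],
    [[0, 0, -0.13], 0, -1]
  ]
}}

```text
time: 12.9
tool_pos: [0.6181, -0.133, 0.1336]
ee_rot: [-3.141, 0.001, 0.059]
wrist_force: [0.5, 0.4, -0.9]
width: 0.0938
finger_force: 0.0
```

```bash
python3 - <<'E'
from wr import *
s,P=wcloud()
m=(P[...,2]>.026)&(P[...,2]<.04)&(np.hypot(P[...,0]-.618,P[...,1]+.131)<.045)
Q=P[m]; c=cv2.minEnclosingCircle((Q[:,:2]*1000).astype(np.float32)); print(m.sum(),Q.mean(0),c)
to(.5834,-.339,.13,3.4)
E
```

```text
2983 [ 0.61994961 -0.13370383  0.03089487] ((618.8193969726562, -133.8016815185547), 30.85416030883789)
t=12.9 tcp [ 0.6175 -0.1328  0.1323] yaw 3.4 w 0.0940 -> shift [-0.0463  0.2038  0.0023] turn 0.00
```

{"op": "carry_out", "data": {
  "steps": [
    [[-0.046, 0.204, 0.002], 0, -1],
    [[-0.046, 0.204, 0.002], 0, -1],
    [[-0.046, 0.204, 0.002], 0, -1],
    [[-0.046, 0.204, 0.002], 0, -1],
    [[-0.046, 0.204, 0.002], 0, -1],
    [[-0.046, 0.204, 0.002], 0, -1],
    [[-0.046, 0.204, 0.002], 0, -1]
  ]
}}

```text
time: 13.82
tool_pos: [0.5854, -0.3373, 0.1322]
ee_rot: [-3.141, -0.0, 0.062]
wrist_force: [-0.3, -0.1, 0.4]
width: 0.0939
finger_force: 0.0
```

```bash
python3 - <<'E'
from wr import *
s,P=wcloud(); cv2.imwrite("pics/w6.png",s["image"][:,:,::-1])
m=(P[...,2]>.022)&(P[...,2]<.035)&(np.hypot(P[...,0]-.5834,P[...,1]+.339)<.035)
Q=P[m]; c=cv2.minEnclosingCircle((Q[:,:2]*1000).astype(np.float32)); print(m.sum(),Q.mean(0),c)
to(c[0][0]/1000,c[0][1]/1000,.002,3.4)
E
```

```text
1451 [ 0.58409507 -0.34193143  0.02690651] ((583.0227661132812, -342.15179443359375), 21.975784301757812)
t=13.9 tcp [ 0.5854 -0.3375  0.1324] yaw 3.6 w 0.0940 -> shift [-0.0026  0.0045  0.1304] turn 0.02
```

View pics/w6.png

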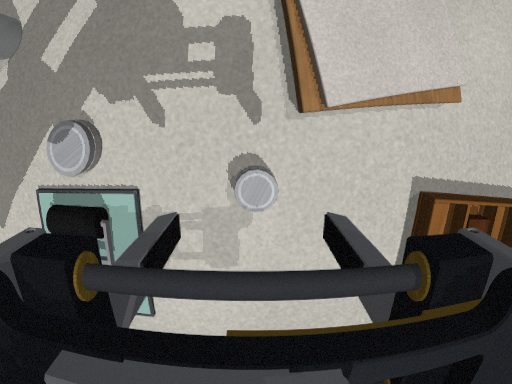

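The small tin is at (256,190) and the large tin stands behind the slab at (70,148). Grip the small tin at TCP z ≈ 0.004.

{"op": "carry_out", "data": {
  "steps": [
    [[-0.0025, 0.004, 0.06], 0, -1],
    [[-0.0025, 0.004, 0.11], 0, -1],
    [[-0.0025, 0.004, 0.128], 0, -1],
    [[-0.0025, 0.004, 0.128], 0, -1],
    [[-0.0025, 0.004, 0.128], 0, 1],
    [[-0.0025, 0.004, 0.128], 0, 1],
    [[-0.0025, 0.004, 0.128], 0, 1],
    [[-0.0025, 0.004, 0.128], 0, 1],
    [[-0.0025, 0.004, 0.128], 0, 1],
    [[-0.0025, 0.004, 0.128], 0, 1]
  ]
}}

```text
time: 15.12
tool_pos: [0.5824, -0.3433, 0.0042]
ee_rot: [-3.141, 0.0, 0.06]
wrist_force: [-0.7, 0.9, 1.6]
width: 0.0435
finger_force: 30.0
```

```bash
python3 - <<'E'
from h import *
o=robot.get_obs(); print(o["width"],o["finger_force"])
to(.619,-.1335,.1,3.4)
E
```

```text
0.043487611541876664 29.99994993209839
t=15.1 tcp [ 0.5824 -0.3433  0.0042] yaw 3.4 w 0.0435 -> shift [ 0.049  -0.2072 -0.0958] turn 0.00
```

{"op": "carry_out", "data": {
  "steps": [
    [[0, 0, -0.06], 0, 1],
    [[0, 0, -0.11], 0, 1],
    [[0.049, -0.207, -0.11], 0, 1],
    [[0.049, -0.207, -0.11], 0, 1],
    [[0.049, -0.207, -0.11], 0, 1],
    [[0.049, -0.207, -0.11], 0, 1],
    [[0.049, -0.207, -0.11], 0, 1],
    [[0.049, -0.207, -0.11], 0, 1],
    [[0.049, -0.207, -0.11], 0, 1],
    [[0.049, -0.207, -0.11], 0, 1]
  ]
}}

```text
time: 16.38
tool_pos: [0.6188, -0.1354, 0.114]
ee_rot: [3.141, 0.0, 0.058]
wrist_force: [-0.4, 0.4, -0.1]
width: 0.0436
finger_force: 30.0
```

```bash
python3 - <<'E'
from wr import *
s,P=wcloud()
m=(P[...,2]>.131)&(P[...,2]<.14)&(np.hypot(P[...,0]-.619,P[...,1]+.1335)<.03)
Q=P[m]; print(m.sum(),Q.mean(0),Q.min(0),Q.max(0))
m=(P[...,2]>.026)&(P[...,2]<.034)&(np.hypot(P[...,0]-.619,P[...,1]+.1335)<.045)
Q=P[m]; print(m.sum(),Q.max(0),Q.min(0))
to(.6185,-.1335,.035,3.4)
E
```

```text
4483 [ 0.62159662 -0.13505431  0.13655842] [ 0.59791555 -0.16168443  0.13101453] [ 0.64168193 -0.10444659  0.13998916]
1920 [ 0.64949739 -0.10298836  0.03335186] [ 0.60325207 -0.16395929  0.02601173]
t=16.4 tcp [ 0.6189 -0.1351  0.1141] yaw 3.3 w 0.0435 -> shift [-0.0003 -0.0016  0.0791] turn -0.01
```

{"op": "carry_out", "data": {
  "steps": [
    [[-0.001, -0.0015, 0.05], 0, 1],
    [[-0.001, -0.0015, 0.07], 0, 1],
    [[-0.001, -0.0015, 0.076], 0, 1],
    [[-0.001, -0.0015, 0.0795], 0, 1],
    [[-0.001, -0.0015, 0.0795], 0, 1],
    [[-0.001, -0.0015, 0.0795], 0, 1]
  ]
}}

```text
time: 17.18
tool_pos: [0.6188, -0.1329, 0.0361]
ee_rot: [3.141, -0.002, 0.06]
wrist_force: [-0.2, 0.2, -1.1]
width: 0.0439
finger_force: 30.0
```

{"op": "carry_out", "data": {
  "steps": [
    [[0, 0, 0], 0, -1],
    [[0, 0, 0], 0, -1],
    [[0, 0, 0], 0, -1],
    [[0, 0, -0.03], 0, -1],
    [[0, 0, -0.06], 0, -1],
    [[0, 0, -0.12], 0, -1],
    [[0, 0, -0.12], 0, -1],
    [[0, 0, -0.12], 0, -1]
  ]
}}

```text
time: 18.18
tool_pos: [0.6179, -0.1326, 0.1548]
ee_rot: [3.141, -0.0, 0.06]
wrist_force: [0.1, 0.1, 0.1]
width: 0.094
finger_force: 0.0
```

```bash
python3 - <<'E'
from wr import *
s,P=wcloud()
m=(P[...,2]>.052)&(P[...,2]<.065)&(np.hypot(P[...,0]-.619,P[...,1]+.1335)<.035)
Q=P[m]; print(m.sum(),Q.mean(0),cv2.minEnclosingCircle((Q[:,:2]*1000).astype(np.float32)))
to(.5973,.319,.154,93.5)
E
```

```text
1555 [ 0.62057415 -0.13303144  0.05694145] ((619.7247924804688, -133.01165771484375), 21.86135482788086)
t=18.2 tcp [ 0.6172 -0.1323  0.1533] yaw 3.4 w 0.0943 -> shift [ 0.007  -0.4517 -0.0007] turn -9.01
```

The small tin is stacked at (0.620,-0.133), under 2 mm off centre. Now the knife.

{"op": "carry_out", "data": {
  "steps": [
    [[0.007, -0.452, 0], -9, -1],
    [[0.007, -0.452, 0], -9, -1],
    [[0.007, -0.452, 0], -9, -1],
    [[0.007, -0.452, 0], -9, -1],
    [[0.007, -0.452, 0], -9, -1],
    [[0.007, -0.452, 0], -9, -1],
    [[0.007, -0.452, 0], -9, -1],
    [[0.007, -0.452, 0], -9, -1],
    [[0.007, -0.452, 0], -9, -1],
    [[0.007, -0.452, 0], -9, -1]
  ]
}}

```text
time: 19.48
tool_pos: [0.5969, 0.319, 0.1519]
ee_rot: [-3.137, 0.002, 1.63]
wrist_force: [-0.2, -0.8, -0.9]
width: 0.0943
finger_force: 0.0
```

{"op": "carry_out", "data": {
  "steps": [
    [[0, 0, 0], 0, -1],
    [[0, 0, 0], 0, -1]
  ]
}}

```text
time: 19.73
tool_pos: [0.598, 0.3185, 0.1542]
ee_rot: [-3.141, 0.0, 1.629]
wrist_force: [-0.4, 0.4, -0.2]
width: 0.0942
finger_force: 0.0
```

```bash
python3 - <<'E'
from wr import *
s,P=wcloud(); cv2.imwrite("pics/w7.png",s["image"][:,:,::-1])
m=(P[...,2]>.005)&(P[...,2]<.025)&(abs(P[...,0]-.597)<.04)&(abs(P[...,1]-.344)<.11)
n,l,st,_=cv2.connectedComponentsWithStats(m.astype(np.uint8)); i=1+np.argmax(st[1:,4]); Q=P[l==i]
r=cv2.minAreaRect((Q[:,:2]*1000).astype(np.float32)); print(len(Q),r)
H=Q[(Q[:,2]>.0125)]; print("handle",len(H),cv2.minAreaRect((H[:,:2]*1000).astype(np.float32)),np.polyfit(H[:,1],H[:,0],1))
to(.5973,.319,.003,93.5)
E
```

```text
2955 ((594.898681640625, 342.8863525390625), (24.347719192504883, 168.78587341308594), 4.664268970489502)
handle 1355 ((598.047119140625, 303.2247619628906), (19.938913345336914, 89.06517791748047), 3.9691145420074463) [-0.07734063  0.62157005]
t=19.8 tcp [0.5981 0.3186 0.1544] yaw 93.3 w 0.0939 -> shift [ 0.0005 -0.0007  0.1514] turn -0.02
```

View pics/w7.png

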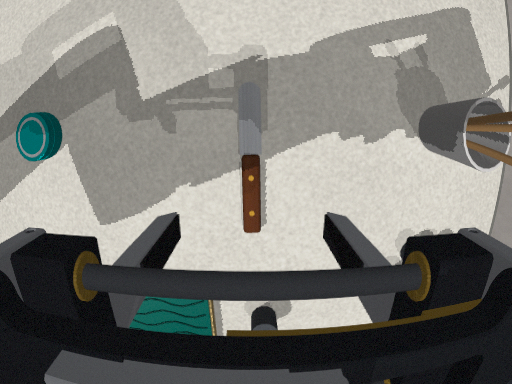

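The knife lies with its handle at (251,193) and blade at (250,115). Its origin is (0.595,0.343) and yaw 94.4°, so the grip point matches within about 1 mm.

{"op": "carry_out", "data": {
  "steps": [
    [[0, -0.001, 0.06], -0.1, -1],
    [[0, -0.001, 0.12], -0.1, -1],
    [[0, -0.001, 0.145], -0.1, -1],
    [[0, -0.001, 0.151], -0.1, -1],
    [[0, -0.001, 0.151], -0.1, 1],
    [[0, -0.001, 0.151], -0.1, 1],
    [[0, -0.001, 0.151], -0.1, 1],
    [[0, -0.001, 0.151], -0.1, 1],
    [[0, -0.001, 0.151], -0.1, 1],
    [[0, -0.001, 0.151], -0.1, 1]
  ]
}}

```text
time: 21.02
tool_pos: [0.597, 0.3189, 0.0036]
ee_rot: [-3.142, 0.0, 1.648]
wrist_force: [-0.2, 0.2, 0.3]
width: 0.0373
finger_force: 0.0
```

{"op": "carry_out", "data": {
  "steps": [
    [[0, 0, 0], 0, 1],
    [[0, 0, 0], 0, 1],
    [[0, 0, 0], 0, 1]
  ]
}}

```text
time: 21.4
tool_pos: [0.597, 0.319, 0.0035]
ee_rot: [-3.141, 0.0, 1.648]
wrist_force: [-0.1, 0.0, 0.4]
width: 0.0197
finger_force: 30.0
```

```bash
python3 - <<'E'
from h import *
o=robot.get_obs(); print(o["tool_pos"],o["width"],o["finger_force"],o["wrist_force"])
# midline between slab side and lino side, in slab frame at slab x=0
f=lambda x,y,a:(lambda c,s:(np.array([x,y]),np.array([[c,-s],[s,c]])))(np.cos(np.radians(a)),np.sin(np.radians(a)))
o1,A=f(.4824,-.1394,3.4); o2,B=f(.4935,.1207,4.6)
def d(y): # clearances
    p=o1+A@[0,y]; return y-.075, -(B.T@(p-o2))[1]-.05
ys=np.linspace(.1,.2,1001); y=ys[np.argmin([abs(d(q)[0]-d(q)[1]) for q in ys])]; print(y,d(y))
t=o1+A@[-.025,y]; print(t); to(*t,.12,3.4)
E
```

```text
[0.59697442 0.31896044 0.0035139 ] 0.01970499553784891 29.99926507472992 [-0.11717239  0.03902169  0.37343333]
0.1417 (np.float64(0.0667), np.float64(0.06670305537803393))
[0.44904029 0.00056792]
t=21.4 tcp [0.597  0.319  0.0035] yaw 94.4 w 0.0197 -> shift [-0.3061 -0.172  -0.1165] turn 9.10
```

{"op": "carry_out", "data": {
  "steps": [
    [[0, 0, -0.06], 0, 1],
    [[0, 0, -0.116], 0, 1],
    [[-0.306, -0.172, -0.116], 9.1, 1],
    [[-0.306, -0.172, -0.116], 9.1, 1],
    [[-0.306, -0.172, -0.116], 9.1, 1],
    [[-0.306, -0.172, -0.116], 9.1, 1],
    [[-0.306, -0.172, -0.116], 9.1, 1],
    [[-0.306, -0.172, -0.116], 9.1, 1],
    [[-0.306, -0.172, -0.116], 9.1, 1],
    [[-0.306, -0.172, -0.116], 9.1, 1]
  ]
}}

```text
time: 22.65
tool_pos: [0.4487, -0.0, 0.1197]
ee_rot: [3.142, -0.0, 0.14]
wrist_force: [0.5, -0.2, -1.5]
width: 0.0197
finger_force: 30.0
```

```bash
python3 - <<'E'
from h import *
to(.449,.0006,.12,3.4)
E
```

```text
t=22.6 tcp [ 0.4487 -0.      0.1197] yaw 8.0 w 0.0197 -> shift [ 0.0004 -0.0006 -0.0003] turn 0.46
```

{"op": "carry_out", "data": {
  "steps": [
    [[0, 0, 0], 0.5, 1],
    [[0, 0, 0], 0.5, 1],
    [[0, 0, 0], 0.5, 1],
    [[0, 0, 0], 0.5, 1]
  ]
}}

```text
time: 23.15
tool_pos: [0.449, 0.0007, 0.1196]
ee_rot: [3.142, 0.0, 0.061]
wrist_force: [-0.6, -0.3, -1.2]
width: 0.0198
finger_force: 30.0
```

```bash
python3 - <<'E'
from wr import *
s,P=wcloud(); cv2.imwrite("pics/w8.png",s["image"][:,:,::-1])
m=(P[...,2]>.1)&(P[...,2]<.16)&(P[...,0]>.485)&(P[...,0]<.6)&(abs(P[...,1])<.04)
Q=P[m]; print(m.sum(),Q.min(0),Q.max(0),cv2.minAreaRect((Q[:,:2]*1000).astype(np.float32)),np.polyfit(Q[:,0],Q[:,2],1))
to(.449,.0006,.0035,3.4)
E
```

```text
4841 [ 0.48501676 -0.00892372  0.12237292] [0.55808643 0.01859918 0.12709546] ((521.292724609375, 4.926219940185547), (73.7652359008789, 24.202665328979492), 3.368372678756714) [-0.00100003  0.12524365]
t=23.2 tcp [0.449  0.0007 0.1196] yaw 3.5 w 0.0196 -> shift [-1.000e-04  1.000e-04  1.161e-01] turn 0.01
```

View pics/w8.png

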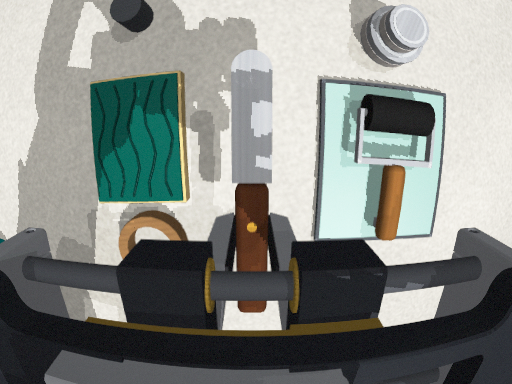

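The knife is level and parallel midway between block (140,140) and slab (380,160). Lower it and release with a part opening, because the gap is narrow.

{"op": "carry_out", "data": {
  "steps": [
    [[0, 0, 0.06], 0, 1],
    [[0, 0, 0.1], 0, 1],
    [[0, 0, 0.111], 0, 1],
    [[0, 0, 0.116], 0, 1],
    [[0, 0, 0.116], 0, 1],
    [[0, 0, 0.116], 0, 1]
  ]
}}

```text
time: 23.95
tool_pos: [0.4505, 0.0005, 0.0053]
ee_rot: [3.141, -0.003, 0.061]
wrist_force: [0.4, 0.2, -0.9]
width: 0.0197
finger_force: 30.0
```

{"op": "carry_out", "data": {
  "steps": [
    [[0, 0, 0], 0, 0.1],
    [[0, 0, 0], 0, 0.1],
    [[0, 0, 0], 0, 0.1],
    [[0, 0, -0.03], 0, 0.1],
    [[0, 0, -0.08], 0, 0.1],
    [[0, 0, -0.14], 0, 0.1],
    [[-0.06, 0, -0.2], 0, 0.1],
    [[-0.1, 0, -0.25], 0, 0.1],
    [[-0.1, 0, -0.25], 0, 0.1],
    [[-0.1, 0, -0.25], 0, 0.1]
  ]
}}

```text
time: 25.2
tool_pos: [0.3497, -0.0056, 0.2557]
ee_rot: [3.14, -0.006, 0.06]
wrist_force: [0.7, -1.0, -0.4]
width: 0.0425
finger_force: 0.0
```

```bash
python3 - <<'E'
from h import *
s=robot.snapshot("top"); np.savez("top1.npz",**s); cv2.imwrite("pics/top1.png",cv2.resize(s["image"][:,:,::-1],(800,600)))
s=robot.snapshot("scene"); cv2.imwrite("pics/scene1.png",cv2.resize(s["image"][:,:,::-1],(800,600)))
E
```

View pics/top1.png

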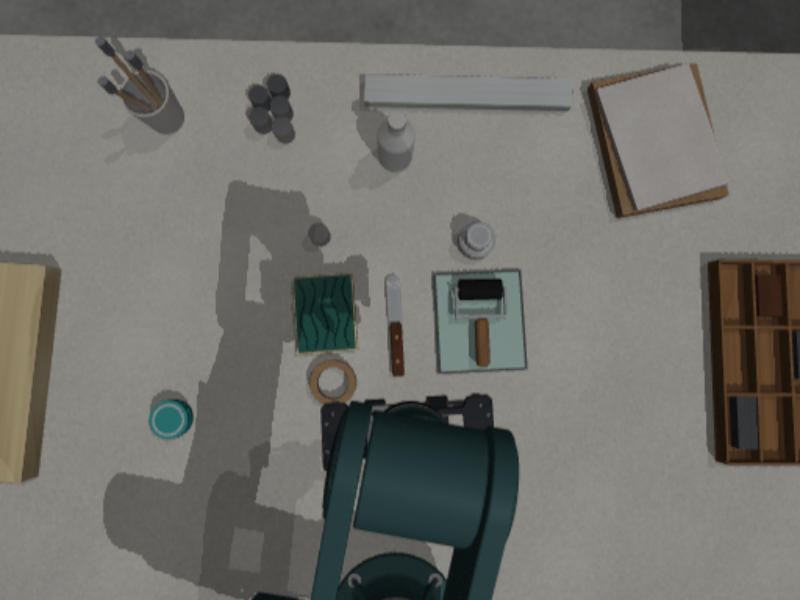

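View pics/scene1.png

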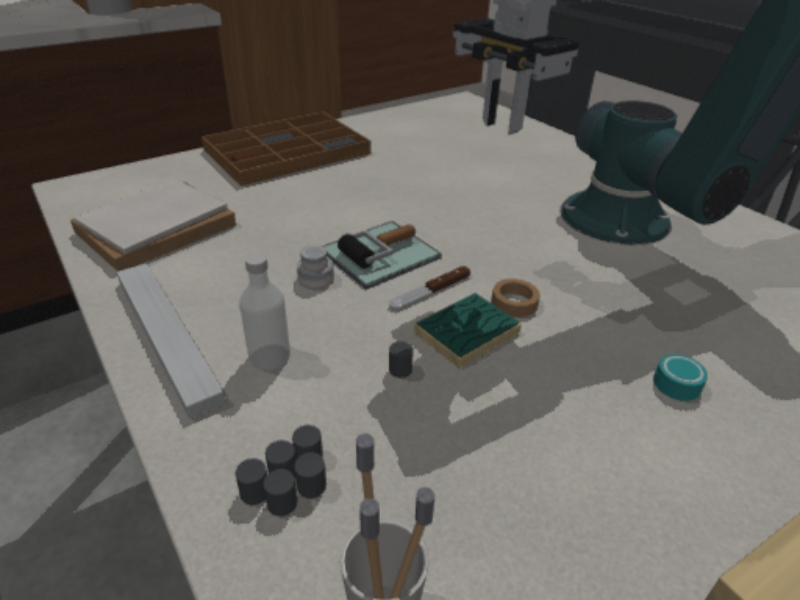

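The final top view shows the brayer centred on the slab (480,320), the stack behind it (478,238) and the knife in the gap (396,325). The bystanders haven't moved. A quick numeric check follows, then I hand in.

```bash
python3 - <<'E'
from h import *
P=cloud(dict(np.load("top1.npz"))); A=np.array
a=np.radians(3.4); R=A([[np.cos(a),np.sin(a)],[-np.sin(a),np.cos(a)]])
ok=[]
def chk(n,c,rx,ry,zl,zh,exp,tol):
    m=(abs(P[...,0]-c[0])<rx)&(abs(P[...,1]-c[1])<ry)&(P[...,2]>zl)&(P[...,2]<zh); r=cv2.minAreaRect((P[m][:,:2]*1000).astype(np.float32))
    p=R@(A(r[0])/1000-A([.4824,-.1394])); print(n,p.round(4),np.round(r[1],1),round(r[2],1)); ok.append(np.all(abs(p-exp)<tol))
chk("brayer",(.48,-.14),.08,.055,.02,.06,A([0,0]),.008)
chk("small",(.619,-.133),.03,.03,.05,.07,A([.136,0]),.009)
chk("large",(.619,-.133),.045,.045,.02,.04,A([.136,0]),.009)
chk("knife",(.475,.003),.1,.025,.005,.03,A([0,.1417]),.012)
print(ok)
if all(ok): print(robot.close_job())
E
```

```text
brayer [-0.0013  0.0017] [141.8  86.2] 0.5
small [ 0.138  -0.0002] [42.3 42.2] 20.5
large [ 0.1376 -0.0008] [59.5 61.1] 63.5
knife [-0.0058  0.1412] [181.4  41.1] 1.8
[np.True_, np.True_, np.True_, np.True_]
the job is handed in; nothing more can be done
None
```

The inking station is set out and handed in at about 25 s. In the last camera check every piece was within about 6 mm of its target and the bystanders had not visibly moved; no verdict was returned.

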